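# Dock the bobbin carrier at the coil winder

### The job

Push the white bobbin carrier along the bench into the aluminium dock beside the coil winder, until its long back edge lies flush along the back fence and its end is hard up against the side stop; then push the red-tipped latch round until it lies fully across the front of the carrier and locks it in. Do it all by pushing with the fingers: the carrier stays flat on the bench and is not lifted, its bobbins are not touched and stay seated on their pins, and everything else on the bench stays where it is.

Things in the scene. Friction and masses are not known exactly. Their poses are not given: they have to be found in the camera images.
- carrier: Loose white plate flat on the bench, 100 mm (x) by 150 mm (y) by 18 mm high; 0.25-0.5 kg loaded, slides at 2-7 N. Origin: centre of underside; x to its long back edge, y to the short end for the side stop; starts within 25 deg of the dock axes. Six 6 mm brass pins at x = -22, 22, y = -46, 0, 46 mm, tops 35 mm above bench, each with a bobbin. Push its edges, below 18 mm.
- dock: Fixed L of two aluminium bars 22 mm high. Origin: at bench height in the inside corner. x (roughly away from the robot) into the back fence: inner face x = 0, y from -260 to 20 mm, 18 mm thick. Side stop: inner face y = 0, x from -94 to 0 mm, 20 mm thick towards +y (roughly robot's left). Carrier home: its origin at x = -50, y = -75 mm, axes parallel to the dock's.
- latch (a joint): Swing latch angle (rad). 0: bar points along dock -x, open; grows anticlockwise from above as the bar swings towards dock -y. 1.571 (end stop): closed, bar lies along the carrier's front edge, 2 mm from it when the carrier is home. Starts between -0.6 and 0.05; other stop -0.7. Light friction (about 1 N at the tip), no spring, stays where left. If the carrier is not home the bar meets it.
- latch_pivot (a point): Centre of the latch's pivot, at the top of its bar, 18 mm above the bench; at x = -110, y = +12 mm in the dock's frame. The pivot boss is 16 mm across. The coil winder (fixed, up to 135 mm high) begins 125 mm or more to the +y side of here; its base is 16 mm high.
- latch_tip (a point): Free end of the latch, on the bar's centre line at its top face, 18 mm above the bench, 70 mm from the pivot. The bar is steel, 16 mm wide, from 7 to 18 mm above the bench; its outer 25 mm are red.
- bobbin1: Loose wound bobbin (copper wire, orange flanges), 27 mm across and 16 mm high, sitting over a pin of the carrier at carrier x = -22, y = -46 mm. Origin: centre of its underside, 18 mm above the carrier's underside. Not to be touched.
- bobbin2: Loose wound bobbin (copper wire, orange flanges), 27 mm across and 16 mm high, sitting over a pin of the carrier at carrier x = -22, y = 0 mm. Origin: centre of its underside, 18 mm above the carrier's underside. Not to be touched.
- bobbin3: Loose wound bobbin (copper wire, orange flanges), 27 mm across and 16 mm high, sitting over a pin of the carrier at carrier x = -22, y = 46 mm. Origin: centre of its underside, 18 mm above the carrier's underside. Not to be touched.
- bobbin4: Loose wound bobbin (copper wire, orange flanges), 27 mm across and 16 mm high, sitting over a pin of the carrier at carrier x = 22, y = -46 mm. Origin: centre of its underside, 18 mm above the carrier's underside. Not to be touched.
- bobbin5: Loose wound bobbin (copper wire, orange flanges), 27 mm across and 16 mm high, sitting over a pin of the carrier at carrier x = 22, y = 0 mm. Origin: centre of its underside, 18 mm above the carrier's underside. Not to be touched.
- bobbin6: Loose wound bobbin (copper wire, orange flanges), 27 mm across and 16 mm high, sitting over a pin of the carrier at carrier x = 22, y = 46 mm. Origin: centre of its underside, 18 mm above the carrier's underside. Not to be touched.
- spool_copper: Bystander: standing wire spool, black flanges, copper wire, 62 mm across, 60 mm high. Origin: centre of its underside.
- spool_green: Bystander: standing wire spool, black flanges, green wire, 62 mm across, 60 mm high. Origin: centre of its underside.
- tape_dispenser: Bystander: blue tape dispenser, 55 mm (x) by 150 mm (y), 97 mm high, on the robot's right. Origin: centre of its underside.
- flux_bottle: Bystander: small amber bottle with a red cap, 44 mm across, 70 mm high, between the side stop and the winder. Origin: centre of its underside.
- loupe: Bystander: black eye loupe, 42 mm across, 36 mm high, on the robot's side of the dock, to the left. Origin: centre of its underside.
- spare_bobbin: Bystander: a loose bobbin standing on the bench just behind the back fence, 27 mm across, 16 mm high. Origin: centre of its underside.
- screwdriver: Bystander: screwdriver with a yellow handle lying on the bench near the robot to its right, 130 mm long along its x, at most 30 mm high. Origin: underside, near the middle.
Not all that is in view belongs to the job. Of the things shaped like the carrier, the white one is meant.

How it is judged:
On the way, in this order (a step that is already met when the one before it is completed fails the run):
1. the carrier is home in the dock, flush with the back fence and against the side stop, with the latch still open (x of carrier in the frame of dock between -0.0535 and -0.047 m and y of carrier in the frame of dock between -0.0785 and -0.072 m and angle between the x axis of carrier and the x axis of dock, either way round below 0.03 rad and height (world z) of carrier below 0.003 m and value of joint latch below 1.2 rad), for 0.2 s.
2. the latch is swung fully across the front of the carrier (value of joint latch above 1.48 rad), for 0.2 s.
At the end, for the whole second after the job is handed in: The carrier lies flat and at rest in the dock, within 3.5 mm of touching the back fence and the side stop and square to them within 0.03 rad; the latch is closed across its front (joint over 1.48 rad of 1.57); the six bobbins sit on their pins (x of carrier in the frame of dock between -0.0535 and -0.047 m and y of carrier in the frame of dock between -0.0785 and -0.072 m and angle between the x axis of carrier and the x axis of dock, either way round below 0.03 rad and height (world z) of carrier below 0.003 m and value of joint latch above 1.48 rad and linear speed of carrier below 0.01 m/s and z of each of bobbin1, bobbin2, bobbin3, bobbin4, bobbin5, bobbin6 in the frame of carrier below 0.022 m).
It fails at once if the carrier is lifted or tipped (over 8 mm or 0.08 rad) (height (world z) of carrier above 0.008 m or angle between carrier's own z axis and vertical above 0.08 rad).
It fails at once if a bobbin is touched by the robot (over 1 N) or rises 8 mm on its pin (contact force between any of the arm, the fingers and bobbin1 above 1 N or contact force between any of the arm, the fingers and bobbin2 above 1 N or contact force between any of the arm, the fingers and bobbin3 above 1 N or contact force between any of the arm, the fingers and bobbin4 above 1 N or contact force between any of the arm, the fingers and bobbin5 above 1 N or contact force between any of the arm, the fingers and bobbin6 above 1 N or z of any of bobbin1, bobbin2, bobbin3, bobbin4, bobbin5, bobbin6 in the frame of carrier above 0.026 m).
It fails at once if another thing on the bench is moved more than 20 mm (distance of any of spool_copper, spool_green, tape_dispenser, flux_bottle, loupe, spare_bobbin, screwdriver from where it was at the start of the episode above 0.02 m).
It also fails if it takes over 67 s, if anything falls off the work surface, if the arm or the gripper's body presses on something with over 40 N, if the wrist force passes 120 N, or if a joint passes its speed limit or range.

### The arm

A 6-joint arm with a two-finger parallel gripper is mounted at the origin on the work surface. World frame = base frame: x ahead of the robot, y to its left, z up, the work surface at z = 0. Lengths are in m, angles in rad, forces in N, time in s.
With the tool pointing down it reaches from about 0.375 to 0.9 m from the base axis. Payload 3.1 kg.
Tool frame: the origin (TCP) lies midway between the tips of the shut fingers; the grasp point (between the pads) lies 19 mm behind it (manip.grasp_offset is the distance from the TCP to the grasp point, in m); z points along the fingers, y is the line along which they close (so a half turn about z gives the same grasp; the last joint's range is limited). The gripper opens to 87 mm and grips with 3 to 60 N. Pads are 19 mm wide; open, the fingers measure 117 mm over their backs; the gripper's body (75 mm by 190 mm) begins 51 mm behind the grasp point.
Start: joints at [1.133, 0.527, 1.433, -0, 1.181, -0.178], TCP at [0.16, 0.604, 0.223] pointing down, gripper open.
Joint ranges: [-3.08, 3.08], [-0.75, 2.2], [0.22, 2.44], [-1.43, 4.57], [0, 2.65], [-2.85, 2.85]. Speed limits (rad/s): [2.79, 2.79, 3.14, 3.14, 3.14, 3.14].

### API

Orientations are given as [roll, pitch, yaw] about the fixed x, y, z axes, in that order (R = Rz(yaw) Ry(pitch) Rx(roll)).
In Python, from bench import monitor, cams, ticket, manip gives the robot as it stands.
- The arm moves only by the tool play_rows, never from a script. Its argument "motion" is one flat list of numbers, 6 for each row, row after row: the shift along the tool's x, y, z in m, then the turn, a rotation vector about the tool's x, y, z in rad. A call has 1 to 20 rows; each row shifts and turns the commanded pose from where the row before left it, along the tool's axes as they then stand; what a row does not reach is not made up. A row lasts 1/10 s, in which the tool goes at most 50 mm and 8.59 degrees, less where a joint would pass 70% of its speed; a pose out of reach is approached as far as the arm can. A call with a gripper value outside its range is refused whole. "claw" is the opening in per cent of the stroke, from 0 (shut) to 100 (fully open), set as the call begins (left out, the last holds). The fingers move at their own pace and stop on an object; the grip force is fixed at half the most. Time passes only in rows, so rows that do not move let the fingers close. It gives the time, the measured TCP pose, the force, the opening and the grip force at its end, in the units of the state.
- monitor.get_state(): the state, without advancing time (a new reading comes with each control period).
- cams.capture(name): name is "scene" or "side" or "wrist"; returns the picture (420x560x3 uint8, red, green, blue); there is no depth.
- cams.get_calibration(name): a dict with "mtx" (3x3 intrinsics, pixels), "extrinsics" (4x4, takes a point from camera to world coordinates). Camera axes: x right, y down, z forward; pixel columns grow to the right and rows downward; lengths in m; the calibration is good to about 2 mm. A picture is of the moment at which its call begins: read the wrist's pose just before it. get_calibration takes no time and is no camera call; for the wrist camera it gives the pose at the moment of the call.
- ticket.close_job(): hands the job in; it is judged then, once.
The state is a dict: "t": time; "qpos": joint angles; "qvel": joint speeds; "joint_torque": joint torques, N m; "position": TCP position; "tcp_rot": TCP orientation; "ft_force": force on the tool from outside, world axes, zero at the start; "ft_torque": the same for the moment, N m; "width": finger opening in m; "gripper_force": force on a finger pad.
Only numpy, scipy, OpenCV 4.12 (cv2) and the standard library are available. Lean on these libraries where they do the work, as an engineer would, in place of code of your own. Each camera call takes 0.05 s, during which the arm holds its last target. There are 200 camera calls.

## Working session

There is one attempt and no reset: what is moved stays moved. The work goes in short steps, Python scripts to look and compute and a tool call to move; the robot and the scene stay as the last step left them, time stands still between calls to the robot, and variables do not carry over. Pictures are saved under pics/ and viewed, at most 10 in all, crops included, and the job is handed in when it is done.

Besides the shell and the picture viewer there is one more tool, called after "Call:" as name(argument=value, ...) on one line, values as JSON. play_rows: Moves the arm, as the interface text tells. Its arguments: {"type":"object","properties":{"motion":{"type":"array"},"claw":{"type":"number"}},"required":["motion"]}

```bash
mkdir -p pics; ls
python3 - <<'E'
from bench import monitor,cams
import cv2,numpy as np
s=monitor.get_state();print(s['t'],s['position'],s['tcp_rot'],s['width'])
for n in ("scene","side"):
    im=cams.capture(n);cv2.imwrite(f"pics/{n}0.png",im[:,:,::-1]);c=cams.get_calibration(n);print(np.round(c['mtx'],1),np.round(c['extrinsics'],3))
E
```

```text
pics
0.0 [0.15958826 0.60352534 0.2215698 ] [-3.13945972e+00 -3.85002416e-04  2.88283048e+00] 0.08670026704542638
[[444.9   0.  273. ]
 [  0.  444.9 206.1]
 [  0.    0.    1. ]] [[-0.251  0.692 -0.677  1.252]
 [ 0.968  0.168 -0.187  0.14 ]
 [-0.015 -0.702 -0.712  0.826]
 [ 0.     0.     0.     1.   ]]
[[395.6   0.  281. ]
 [  0.  395.6 215.4]
 [  0.    0.    1. ]] [[ 0.724 -0.466  0.509  0.058]
 [-0.69  -0.495  0.527 -0.559]
 [ 0.006 -0.733 -0.68   0.679]
 [ 0.     0.     0.     1.   ]]
```

View pics/scene0.png

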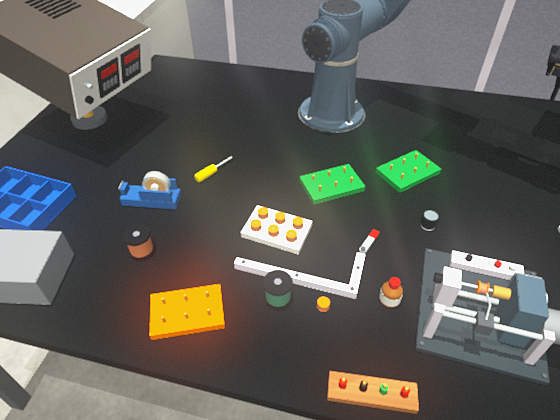

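View pics/side0.png

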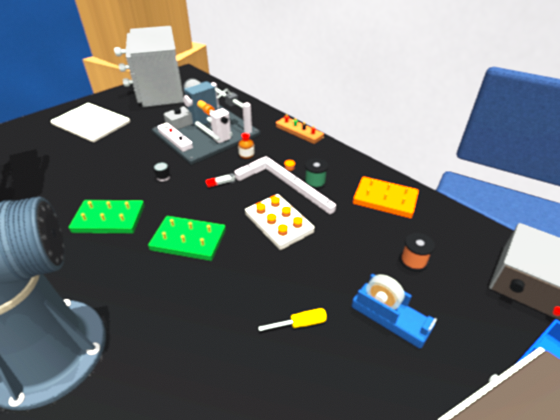

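The scene view shows the white carrier with six orange bobbins at (277,229). The dock is an L with its corner near (355,290), and the latch's red tip is at (370,240). Things that could be mistaken for the carrier are the green plates at (333,182) and (408,168), the orange plate at (187,310), and the white sheet at (90,121) in the side view. I choose the white one with bobbins at (277,229).

```bash
cat > h.py <<'E'
from bench import monitor,cams
import cv2,numpy as np
def ray(c,u,v,z):
    K,T=c['mtx'],np.array(c['extrinsics'])
    d=T[:3,:3]@np.linalg.solve(K,[u,v,1.]);o=T[:3,3]
    return (o+d*(z-o[2])/d[2])[:2]
def white(im,roi,t=150,s=60):
    h=cv2.cvtColor(im,cv2.COLOR_RGB2HSV);m=((h[...,2]>t)&(h[...,1]<s)).astype(np.uint8)*255
    x0,y0,x1,y1=roi;k=np.zeros_like(m);k[y0:y1,x0:x1]=m[y0:y1,x0:x1];return k
def red(im,roi):
    h=cv2.cvtColor(im,cv2.COLOR_RGB2HSV);m=(((h[...,0]<6)|(h[...,0]>174))&(h[...,2]>120)&(h[...,1]>170)).astype(np.uint8)*255
    x0,y0,x1,y1=roi;k=np.zeros_like(m);k[y0:y1,x0:x1]=m[y0:y1,x0:x1];return k
E
python3 - <<'E'
from h import *
a=cv2.imread('pics/scene0.png')[195:305,225:395]
b=cv2.imread('pics/side0.png')[145:255,190:360]
o=np.vstack([cv2.resize(x,None,fx=2.7*1.6,fy=2.7,interpolation=cv2.INTER_CUBIC) if 0 else cv2.resize(x,None,fx=2.7,fy=2.7,interpolation=cv2.INTER_CUBIC) for x in (a,b)])
cv2.imwrite('pics/crop0.png',o)
for n,roi,rr in (("scene",(228,195,385,300),(350,220,390,260)),("side",(200,150,340,250),(200,172,235,192))):
    im=cv2.imread(f'pics/{n}0.png')[:,:,::-1].copy();c=cams.get_calibration(n)
    k=white(im,roi)
    cs,_=cv2.findContours(k,cv2.RETR_EXTERNAL,cv2.CHAIN_APPROX_NONE)
    for q in sorted(cs,key=cv2.contourArea)[::-1][:3]:
        p=cv2.approxPolyDP(q,3,True)[:,0];print(n,cv2.contourArea(q))
        for u,v in p: print((int(u),int(v)),np.round(ray(c,u,v,.018),3),np.round(ray(c,u,v,.022),3),np.round(ray(c,u,v,0),3))
    v,u=np.nonzero(red(im,rr));print('red',len(u),u.mean(),v.mean(),[ray(c,u[i],v[i],.018).round(3) for i in (u.argmin(),u.argmax(),v.argmin(),v.argmax())],ray(c,u.mean(),v.mean(),.016))
E
```

```text
scene 1765.5
(256, 205) [ 0.49  -0.115] [ 0.494 -0.113] [ 0.473 -0.12 ]
(240, 231) [ 0.585 -0.128] [ 0.588 -0.126] [ 0.57  -0.134]
(241, 236) [ 0.599 -0.121] [ 0.602 -0.119] [ 0.585 -0.126]
(298, 254) [0.62  0.023] [0.623 0.024] [0.606 0.021]
(312, 221) [0.511 0.035] [0.515 0.035] [0.494 0.033]
(303, 218) [0.506 0.011] [0.51  0.012] [0.49  0.008]
(303, 226) [0.532 0.017] [0.536 0.017] [0.516 0.014]
(295, 229) [ 0.547 -0.   ] [0.55  0.001] [ 0.531 -0.003]
(294, 215) [ 0.502 -0.013] [ 0.505 -0.012] [ 0.485 -0.016]
(285, 213) [ 0.5   -0.036] [ 0.504 -0.035] [ 0.483 -0.04 ]
(285, 221) [ 0.527 -0.03 ] [ 0.53  -0.029] [ 0.511 -0.033]
(278, 224) [ 0.541 -0.044] [ 0.544 -0.043] [ 0.525 -0.048]
(274, 220) [ 0.53  -0.057] [ 0.534 -0.056] [ 0.514 -0.061]
(277, 210) [ 0.495 -0.058] [ 0.499 -0.057] [ 0.478 -0.063]
(268, 208) [ 0.493 -0.082] [ 0.497 -0.081] [ 0.476 -0.087]
(268, 216) [ 0.52  -0.075] [ 0.524 -0.074] [ 0.504 -0.08 ]
(261, 219) [ 0.534 -0.089] [ 0.538 -0.088] [ 0.518 -0.094]
(257, 216) [ 0.527 -0.102] [ 0.53 -0.1 ] [ 0.511 -0.107]
(261, 207) [ 0.494 -0.1  ] [ 0.498 -0.099] [ 0.477 -0
[... 1987 characters left out ...]
168) [0.658 0.125] [0.654 0.121] [0.674 0.144]
(327, 212) [ 0.644 -0.115] [ 0.641 -0.118] [ 0.66  -0.103]
(335, 207) [ 0.673 -0.117] [ 0.669 -0.119] [ 0.69  -0.105]
(335, 203) [ 0.685 -0.107] [ 0.681 -0.109] [ 0.702 -0.094]
(266, 156) [0.697 0.169] [0.693 0.165] [0.715 0.189]
(236, 169) [0.593 0.179] [0.59  0.175] [0.607 0.199]
(234, 175) [0.571 0.161] [0.568 0.157] [0.585 0.181]
side 67.0
(239, 150) [0.66  0.248] [0.656 0.243] [0.676 0.27 ]
(245, 156) [0.652 0.211] [0.649 0.207] [0.669 0.232]
(253, 153) [0.68  0.207] [0.676 0.203] [0.697 0.228]
red 84 210.35714285714286 182.0 [array([0.5  , 0.198]), array([0.511, 0.163]), array([0.524, 0.194]), array([0.489, 0.173])] [0.50665396 0.18276533]
```

View pics/crop0.png

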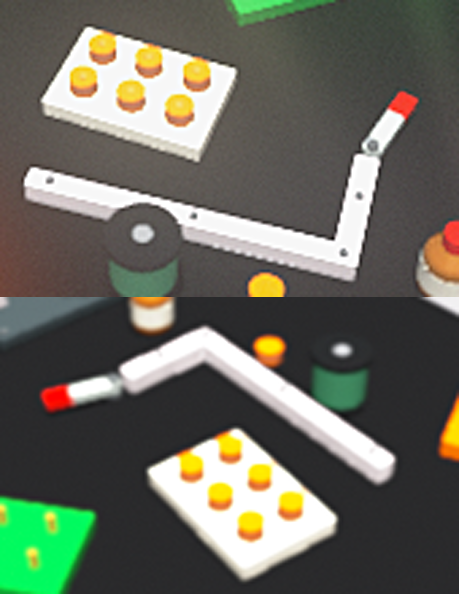

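The crop confirms the choice: a white plate with six bobbins. The dock corner is near (348,284), the latch pivot near (363,249), and the red tip points away from the dock, so the latch is open. I estimate the dock corner at (0.676, 0.145) with yaw -0.057. The carrier centre is about (0.547, -0.046) with yaw -0.145. Next I check how much room there is around the near green plate and the loupe.

Run:
```python
from h import *
im=cv2.imread('pics/scene0.png')[:,:,::-1].copy();c=cams.get_calibration('scene')
h=cv2.cvtColor(im,cv2.COLOR_RGB2HSV);m=cv2.inRange(h,(50,120,90),(75,255,255))
cs,_=cv2.findContours(m,0,2)
for q in cs:
    if cv2.contourArea(q)>300:
        print([ray(c,*p[0],.018).round(3).tolist() for p in cv2.approxPolyDP(q,4,True)])
print('loupe',ray(c,430,219,.018),'flux',ray(c,392,290,.035),'spool',ray(c,278,288,.03))
# carrier/dock orientation by bobbin tops: orange blobs
R=lambda a:np.array([[np.cos(a),-np.sin(a)],[np.sin(a),np.cos(a)]])
o=np.array([.676,.145]);print('pivot px->',ray(c,363,249,.018),'pred',o+R(-.057)@[-.11,.012])
def carr(n,p): return
```

```text
[[0.353, 0.147], [0.273, 0.094], [0.355, -0.029], [0.437, 0.026], [0.374, 0.144]]
[[0.231, 0.342], [0.167, 0.267], [0.29, 0.168], [0.355, 0.238]]
loupe [0.43548618 0.315289  ] flux [0.679878   0.23725133] spool [0.72933587 0.00343928]
pivot px-> [0.56964425 0.16652661] pred [0.56686228 0.16324712]
```

Call:
play_rows(motion=[0, 0, 0, 0, 0, -0.101, 0, 0, 0, 0, 0, -0.101], claw=55)

```text
t: 0.3
position: [0.1597, 0.6038, 0.2219]
tcp_rot: [-3.14, -0.001, 3.089]
ft_force: [0.0, -0.5, 0.5]
width: 0.0778
gripper_force: 0.0
```

Call:
play_rows(motion=[-0.02, -0.037, 0, 0, 0, 0, -0.02, -0.037, 0, 0, 0, 0, -0.02, -0.037, 0, 0, 0, 0, -0.02, -0.037, 0, 0, 0, 0, -0.02, -0.037, 0, 0, 0, 0, -0.02, -0.037, 0, 0, 0, 0, -0.02, -0.037, 0, 0, 0, 0, -0.02, -0.037, 0, 0, 0, 0, -0.02, -0.037, 0, 0, 0, 0, -0.02, -0.037, 0, 0, 0, 0, -0.02, -0.037, 0, 0, 0, 0, -0.02, -0.037, 0, 0, 0, 0, -0.02, -0.037, 0, 0, 0, 0, -0.02, -0.037, 0, 0, 0, 0, -0.02, -0.037, 0, 0, 0, 0, -0.02, -0.037, 0, 0, 0, 0, -0.017, -0.036, 0, 0, 0, 0, 0, 0, 0, 0, 0, 0])

```text
t: 2.1
position: [0.4638, -0.0466, 0.2227]
tcp_rot: [-3.139, 0.004, 3.08]
ft_force: [-0.2, -0.2, 0.5]
width: 0.0482
gripper_force: 0.0
```

Call:
play_rows(motion=[0, 0, 0.04, 0, 0, 0, 0, 0, 0.04, 0, 0, 0, 0, 0, 0.04, 0, 0, 0, 0, 0, 0.04, 0, 0, 0, 0, 0, 0.03, 0, 0, 0, 0, 0, 0.014, 0, 0, 0, 0, 0, 0.009, 0, 0, 0, 0, 0, 0, 0, 0, 0])

```text
t: 2.9
position: [0.4599, -0.0413, 0.0087]
tcp_rot: [3.141, -0.002, 3.085]
ft_force: [-0.2, -0.4, 0.5]
width: 0.0478
gripper_force: 0.0
```

Run:
```python
from h import *
a=cams.capture('scene')[140:310,200:420];b=cams.capture('wrist')
a=cv2.resize(a,(560,432));cv2.imwrite('pics/p1.png',a[:,:,::-1]);cv2.imwrite('pics/w1.png',b[:,:,::-1])
c=cams.get_calibration('wrist');print(c)
```

```text
{'mtx': array([[367.39585042,   0.        , 282.80719423],
       [  0.        , 367.39585042, 213.07049754],
       [  0.        ,   0.        ,   1.        ]]), 'extrinsics': array([[ 5.63971243e-02,  9.50740519e-01,  3.04814418e-01,
         3.77022561e-01],
       [ 9.98408379e-01, -5.37867014e-02, -1.69616814e-02,
        -3.66126351e-02],
       [ 2.68804317e-04,  3.05285859e-01, -9.52260716e-01,
         1.71712040e-01],
       [ 0.00000000e+00,  0.00000000e+00,  0.00000000e+00,
         1.00000000e+00]])}
```

View pics/p1.png

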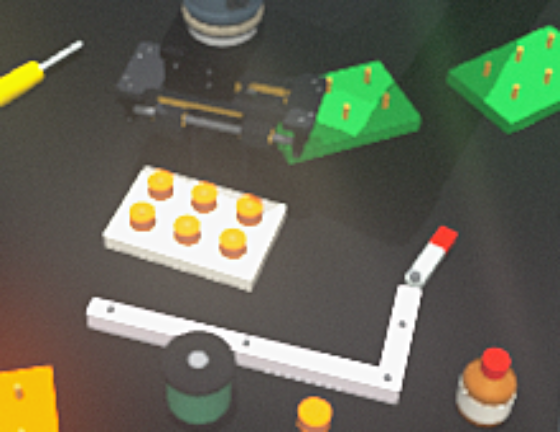

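The gripper is down in front of the carrier, clear of it, and the green plate is not touched. I push along dock +x, which is tool -x.

Call:
play_rows(motion=[-0.01, 0, 0, 0, 0, 0, -0.005, 0, 0, 0, 0, 0, -0.005, 0, 0, 0, 0, 0, -0.005, 0, 0, 0, 0, 0, -0.005, 0, 0, 0, 0, 0, -0.005, 0, 0, 0, 0, 0, -0.005, 0, 0, 0, 0, 0, -0.005, 0, 0, 0, 0, 0, -0.005, 0, 0, 0, 0, 0, -0.005, 0, 0, 0, 0, 0, -0.005, 0, 0, 0, 0, 0, -0.005, 0, 0, 0, 0, 0, -0.005, 0, 0, 0, 0, 0, -0.005, 0, 0, 0, 0, 0, -0.005, 0, 0, 0, 0, 0, -0.003, 0, 0, 0, 0, 0, 0, 0, 0, 0, 0, 0])

```text
t: 4.7
position: [0.5453, -0.047, 0.0096]
tcp_rot: [-3.141, 0.003, 3.085]
ft_force: [0.1, 1.3, -0.1]
width: 0.0476
gripper_force: 0.1
```

Run:
```python
from h import *
print(monitor.get_state()['position'])
c=cams.get_calibration('wrist');b=cams.capture('wrist');a=cams.capture('scene');print(c['extrinsics'][:3,3])
np.save('pics/wc.npy',c['extrinsics'])
cv2.imwrite('pics/p2s.png',a[:,:,::-1])
o=np.zeros((600,560,3),np.uint8);o[:420]=b;o[420:]=cv2.resize(a[190:310,200:420],(330,180)).repeat(1,0)[:, :][:180].copy() if 0 else 0
t=cv2.resize(a[190:310,200:420],(330,180));o[420:,:330]=t
cv2.imwrite('pics/p2.png',o[:,:,::-1])
```

```text
[ 0.54525631 -0.04704334  0.00963148]
[ 0.46095819 -0.04174829  0.17114106]
```

View pics/p2.png

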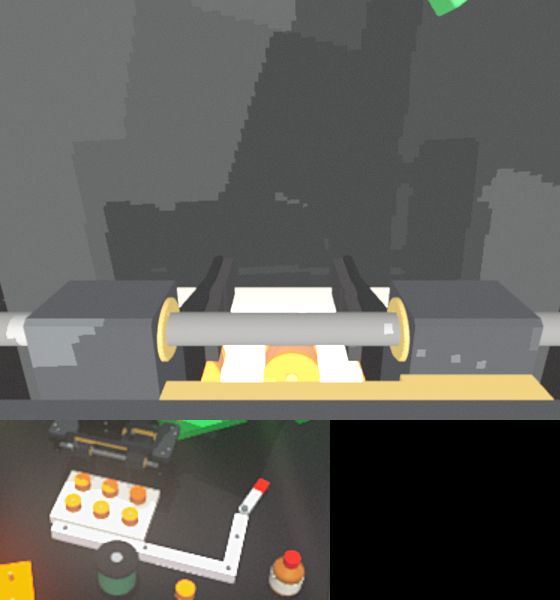

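The wrist view shows the carrier against both fingers. In the scene inset it lies near the fence and square to it. I lift away and go round to its right end, turning the gripper by 90°.

Call:
play_rows(motion=[0.03, 0, 0, 0, 0, 0, 0, 0, -0.04, 0, 0, 0, 0, 0, -0.04, 0, 0, 0, -0.0235, -0.0285, 0, 0, 0, 0.13, -0.0185, -0.032, 0, 0, 0, 0.141, -0.013, -0.0345, 0, 0, 0, 0.13, -0.008, -0.035, 0, 0, 0, 0.13, 0, 0, 0, 0, 0, 0.13, 0, 0, 0, 0, 0, 0.13, 0, 0, 0, 0, 0, 0.13, 0, 0, 0, 0, 0, 0.13, 0, 0, 0, 0, 0, 0.13, 0, 0, 0, 0, 0, 0.13, 0, 0, 0, 0, 0, 0.13, 0, 0, 0, 0, 0, 0.13, 0, 0, 0, 0, 0, 0])

```text
t: 6.4
position: [0.5413, -0.1818, 0.0899]
tcp_rot: [3.14, 0.001, 1.514]
ft_force: [0.0, -0.9, -1.3]
width: 0.0479
gripper_force: 0.0
```

```bash
cat > m.py <<'E'
from h import *
R=lambda a:np.array([[np.cos(a),-np.sin(a)],[np.sin(a),np.cos(a)]])
O=np.array([.676,.145]);A=-.057
s=monitor.get_state();print('t',s['t'],'tcp',s['position'].round(4) if hasattr(s['position'],'round') else s['position'],'yaw',s['tcp_rot'][2],'dock',(R(A).T@(np.array(s['position'][:2])-O)).round(4))
import sys
# bobbin-top centroids (orange) in scene -> carrier pose in dock frame
im=cams.capture('scene');c=cams.get_calibration('scene');cv2.imwrite(f'pics/{sys.argv[1]}.png',im[:,:,::-1])
h=cv2.cvtColor(im,cv2.COLOR_RGB2HSV);m=cv2.inRange(h,(14,150,200),(30,255,255))
n,_,st,ce=cv2.connectedComponentsWithStats(m)
for i in range(1,n):
    p=R(A).T@(ray(c,*ce[i],.034)-O)
    if st[i,4]>15 and -.3<p[0]<.02 and -.35<p[1]<.1: print(st[i,4],p.round(4))
E
python3 m.py q3
```

```text
t 6.4 tcp [ 0.5413 -0.1818  0.0899] yaw 1.5137899808622968 dock [-0.1158 -0.334 ]
68 [-0.0775 -0.2404]
67 [-0.0767 -0.1944]
67 [-0.077  -0.1483]
69 [-0.0328 -0.2398]
69 [-0.0325 -0.1946]
71 [-0.0333 -0.1488]
134 [0.0001 0.0923]
```

Call:
play_rows(motion=[0, 0.03, 0, 0, 0, 0, 0, 0.03, 0, 0, 0, 0, 0, 0, 0.04, 0, 0, 0, 0, 0, 0.03, 0, 0, 0, 0, 0, 0.011, 0, 0, 0, 0.02, 0, 0, 0, 0, 0, 0.02, 0, 0, 0, 0, 0, 0.008, 0, 0, 0, 0, 0, 0.005, 0, 0, 0, 0, 0, 0.005, 0, 0, 0, 0, 0, 0.008, 0, 0, 0, 0, 0, 0.008, 0, 0, 0, 0, 0, 0.008, 0, 0, 0, 0, 0, 0.008, 0, 0, 0, 0, 0, 0.008, 0, 0, 0, 0, 0, 0.008, 0, 0, 0, 0, 0, 0.008, 0, 0, 0, 0, 0, 0.008, 0, 0, 0, 0, 0, 0.008, 0, 0, 0, 0, 0, 0.008, 0, 0, 0, 0, 0])

```text
t: 8.45
position: [0.6082, -0.0463, 0.0085]
tcp_rot: [-3.141, -0.0, 1.514]
ft_force: [-0.4, -4.3, 4.4]
width: 0.0477
gripper_force: 2.2
```

```bash
python3 m.py q4
```

```text
t 8.45 tcp [ 0.6082 -0.0463  0.0085] yaw 1.5139174460541978 dock [-0.0568 -0.1948]
28 [-0.0768 -0.1486]
75 [-0.0781 -0.1079]
72 [-0.0772 -0.0624]
50 [-0.0353 -0.1511]
78 [-0.0334 -0.1084]
79 [-0.0332 -0.0627]
143 [-0.      0.0926]
```

Call:
play_rows(motion=[0.006, 0, 0, 0, 0, 0, 0.006, 0, 0, 0, 0, 0, 0.006, 0, 0, 0, 0, 0, 0.005, 0, 0, 0, 0, 0, 0.004, 0, 0, 0, 0, 0, 0.003, 0, 0, 0, 0, 0, 0.002, 0, 0, 0, 0, 0, 0, 0, 0, 0, 0, 0])

```text
t: 9.3
position: [0.6099, -0.0144, 0.0083]
tcp_rot: [-3.141, -0.001, 1.514]
ft_force: [-0.3, -0.2, -0.0]
width: 0.048
gripper_force: 0.3
```

```bash
python3 m.py q5
```

```text
t 9.3 tcp [ 0.6099 -0.0144  0.0083] yaw 1.5135622452358102 dock [-0.0569 -0.1629]
29 [-0.0755 -0.1175]
75 [-0.0777 -0.0763]
74 [-0.0774 -0.0301]
50 [-0.0347 -0.1195]
80 [-0.0334 -0.0767]
83 [-0.033  -0.0308]
140 [-0.0002  0.093 ]
```

Call:
play_rows(motion=[0.001, 0, 0, 0, 0, 0, 0.001, 0, 0, 0, 0, 0, 0, 0, 0, 0, 0, 0])

```text
t: 9.65
position: [0.6101, -0.013, 0.0084]
tcp_rot: [-3.141, -0.0, 1.514]
ft_force: [-0.1, -2.1, -0.7]
width: 0.048
gripper_force: 0.8
```

Call:
play_rows(motion=[0.001, 0, 0, 0, 0, 0, 0.001, 0, 0, 0, 0, 0, 0, 0, 0, 0, 0, 0])

```text
t: 9.95
position: [0.6103, -0.0109, 0.0084]
tcp_rot: [-3.141, -0.0, 1.514]
ft_force: [-0.1, -2.0, -0.6]
width: 0.0475
gripper_force: 0.7
```

Call:
play_rows(motion=[0.001, 0, 0, 0, 0, 0, 0.001, 0, 0, 0, 0, 0, 0, 0, 0, 0, 0, 0])

```text
t: 10.25
position: [0.611, -0.0101, 0.0086]
tcp_rot: [3.141, 0.002, 1.515]
ft_force: [0.8, -5.7, -2.1]
width: 0.0478
gripper_force: 2.5
```

Call:
play_rows(motion=[-0.02, 0, 0, 0, 0, 0, 0, 0, -0.04, 0, 0, 0, 0, 0, -0.04, 0, 0, 0, 0, -0.041, 0, 0, 0, 0, 0, -0.041, 0, 0, 0, 0, 0.035, 0, 0, 0, 0, 0, 0.035, 0, 0, 0, 0, 0, 0.034, 0, 0, 0, 0, -0.131, 0, 0, 0, 0, 0, -0.131, 0, 0, 0, 0, 0, -0.131, 0, 0, 0, 0, 0, -0.131, 0, 0, 0, 0, 0, -0.131, 0, 0, 0, 0, 0, -0.131, 0, 0, 0, 0, 0, -0.131, 0, 0, 0, 0, 0, -0.131, 0, 0, 0, 0, 0, -0.131, 0, 0, 0, 0, 0, -0.131, 0, 0, 0, 0, 0, -0.131, 0, 0, 0, 0, 0, -0.13])

```text
t: 12.15
position: [0.5335, 0.0802, 0.0888]
tcp_rot: [3.141, 0.0, 3.09]
ft_force: [-0.3, -0.1, 1.4]
width: 0.0477
gripper_force: 0.0
```

```bash
python3 m.py q6
```

```text
t 12.15 tcp [0.5335 0.0802 0.0888] yaw 3.089688466998843 dock [-0.1386 -0.0729]
74 [-0.0773 -0.1175]
73 [-0.0767 -0.0723]
78 [-0.0774 -0.0264]
79 [-0.0322 -0.1178]
77 [-0.0325 -0.0719]
81 [-0.0326 -0.0263]
133 [0.0002 0.0929]
```

Call:
play_rows(motion=[0, 0, 0.04, 0, 0, 0, 0, 0, 0.03, 0, 0, 0, 0, 0, 0.01, 0, 0, 0, -0.01, 0, 0, 0, 0, 0, -0.006, 0, 0, 0, 0, 0, -0.003, 0, 0, 0, 0, 0, -0.002, 0, 0, 0, 0, 0, -0.002, 0, 0, 0, 0, 0, -0.002, 0, 0, 0, 0, 0, 0, 0, 0, 0, 0, 0])

```text
t: 13.2
position: [0.5581, 0.0781, 0.0089]
tcp_rot: [3.142, -0.0, 3.085]
ft_force: [-4.2, 0.2, 2.7]
width: 0.0478
gripper_force: 2.1
```

Call:
play_rows(motion=[-0.0015, 0, 0, 0, 0, 0, -0.0015, 0, 0, 0, 0, 0, 0, 0, 0, 0, 0, 0])

```text
t: 13.5
position: [0.561, 0.0779, 0.0085]
tcp_rot: [-3.142, -0.001, 3.085]
ft_force: [-5.1, 0.5, 4.1]
width: 0.0479
gripper_force: 2.6
```

Call:
play_rows(motion=[-0.0015, 0, 0, 0, 0, 0, -0.0015, 0, 0, 0, 0, 0, 0, 0, 0, 0, 0, 0])

```text
t: 13.8
position: [0.561, 0.0779, 0.0082]
tcp_rot: [-3.141, -0.008, 3.085]
ft_force: [-9.0, -1.2, 6.0]
width: 0.0481
gripper_force: 4.5
```

Call:
play_rows(motion=[-0.001, 0, 0, 0, 0, 0, -0.001, 0, 0, 0, 0, 0, 0, 0, 0, 0, 0, 0])

```text
t: 14.1
position: [0.561, 0.0779, 0.0081]
tcp_rot: [-3.141, -0.012, 3.085]
ft_force: [-12.4, 0.0, 9.9]
width: 0.0479
gripper_force: 5.8
```

The carrier is hard against the fence: the push reached 12 N and it did not move. I back off and check.

Call:
play_rows(motion=[0.03, 0, 0, 0, 0, 0, 0, 0, -0.04, 0, 0, 0, 0, 0, -0.04, 0, 0, 0, 0.05, 0, 0, 0, 0, 0, 0.03, 0, 0, 0, 0, 0, 0, 0, 0, 0, 0, 0], claw=0)

```text
t: 14.7
position: [0.4532, 0.0842, 0.0889]
tcp_rot: [3.142, -0.002, 3.085]
ft_force: [0.3, 0.7, 0.0]
width: 0.0081
gripper_force: 0.0
```

```bash
python3 m.py q7
python3 - <<'E'
from h import *
a=cv2.imread('pics/q7.png')[215:305,255:395];b=cams.capture('side')[140:230,195:335,::-1]
cv2.imwrite('pics/c7.png',np.hstack([cv2.resize(x,(395,254*1),interpolation=cv2.INTER_CUBIC) for x in (a,b)]))
E
```

```text
t 14.7 tcp [0.4532 0.0842 0.0889] yaw 3.085126505743586 dock [-0.219  -0.0734]
72 [-0.0683 -0.1182]
73 [-0.0686 -0.0724]
74 [-0.0685 -0.0268]
76 [-0.0242 -0.1184]
80 [-0.0246 -0.0723]
80 [-0.0248 -0.0266]
136 [-0.0002  0.0927]
```

View pics/c7.png

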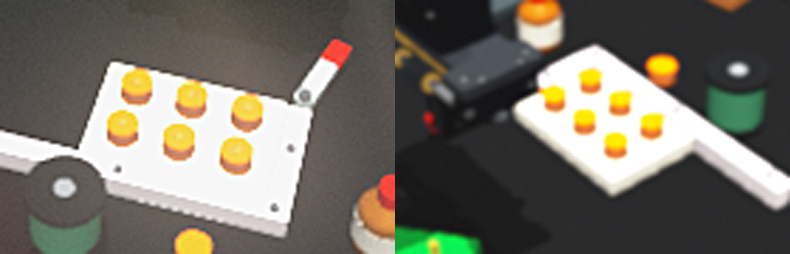

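The carrier looks flush in both crops and square to within 0.01 rad. The side-stop contact was only about 6 N, so I re-push the end to be sure.

Call:
play_rows(motion=[-0.001, -0.038, 0, 0, 0, 0, 0, -0.038, 0, 0, 0, 0, 0, -0.036, 0, 0, 0, 0, -0.042, 0, 0, 0, 0, 0.131, -0.042, 0.005, 0, 0, 0, 0.131, -0.04, 0.0105, 0, 0, 0, 0.131, -0.038, 0.016, 0, 0, 0, 0.131, 0, 0, 0, 0, 0, 0.131, 0, 0, 0, 0, 0, 0.131, 0, 0, 0, 0, 0, 0.131, 0, 0, 0, 0, 0, 0.131, 0, 0, 0, 0, 0, 0.131, 0, 0, 0, 0, 0, 0.131, 0, 0, 0, 0, 0, 0.131, 0, 0, 0, 0, 0, 0.13, 0, 0, 0, 0, 0, 0], claw=50)

```text
t: 16.4
position: [0.6208, -0.039, 0.0886]
tcp_rot: [3.137, 0.001, 1.514]
ft_force: [-0.4, -0.3, 1.1]
width: 0.0437
gripper_force: 0.0
```

```bash
python3 m.py q8
```

```text
t 16.4 tcp [ 0.6208 -0.039   0.0886] yaw 1.5136816794573256 dock [-0.0446 -0.1869]
65 [-0.0699 -0.1179]
73 [-0.0686 -0.0724]
74 [-0.0685 -0.0268]
75 [-0.0254 -0.1185]
81 [-0.0246 -0.0723]
80 [-0.0248 -0.0266]
127 [0.0004 0.0938]
```

Call:
play_rows(motion=[0, -0.008, 0, 0, 0, 0, 0, 0, 0.04, 0, 0, 0, 0, 0, 0.03, 0, 0, 0, 0, 0, 0.01, 0, 0, 0, 0.015, 0, 0, 0, 0, 0, 0.006, 0, 0, 0, 0, 0, 0.003, 0, 0, 0, 0, 0, 0.002, 0, 0, 0, 0, 0, 0.002, 0, 0, 0, 0, 0, 0.001, 0, 0, 0, 0, 0, 0, 0, 0, 0, 0, 0])

```text
t: 17.55
position: [0.6124, -0.0102, 0.0098]
tcp_rot: [3.139, 0.002, 1.515]
ft_force: [-0.8, -3.9, 2.9]
width: 0.0433
gripper_force: 2.3
```

Call:
play_rows(motion=[0.001, 0, 0, 0, 0, 0, 0.001, 0, 0, 0, 0, 0, 0, 0, 0, 0, 0, 0])

```text
t: 17.85
position: [0.6125, -0.01, 0.0098]
tcp_rot: [3.14, 0.005, 1.516]
ft_force: [-1.5, -10.4, 4.4]
width: 0.0435
gripper_force: 5.2
```

Call:
play_rows(motion=[0.001, 0, 0, 0, 0, 0, 0.001, 0, 0, 0, 0, 0, 0, 0, 0, 0, 0, 0])

```text
t: 18.15
position: [0.6126, -0.0099, 0.0098]
tcp_rot: [3.139, 0.007, 1.517]
ft_force: [-1.8, -15.9, 3.9]
width: 0.0437
gripper_force: 7.9
```

The carrier is hard against the stop: 16 N and no movement. Home is confirmed. I shut the fingers and go to the outer side of the latch tip, with the tool turned to the bar.

Call:
play_rows(motion=[-0.02, 0, 0, 0, 0, 0, 0, 0, -0.045, 0, 0, 0, 0, 0, -0.045, 0, 0, 0, 0.04, -0.0142, 0, 0, 0, 0, 0.04, -0.0142, 0, 0, 0, 0, 0.04, -0.0142, 0, 0, 0, 0, 0.04, -0.0142, 0, 0, 0, 0, 0.04, -0.0142, 0, 0, 0, 0, 0.042, -0.0142, 0, 0, 0, 0, 0, 0, 0, 0, 0, 0.133, 0, 0, 0, 0, 0, 0.133, 0, 0, 0, 0, 0, 0.134, 0, 0, 0, 0, 0, 0], claw=0)

```text
t: 19.45
position: [0.5391, 0.2223, 0.0987]
tcp_rot: [-3.141, -0.001, 1.114]
ft_force: [-0.9, -0.8, 0.0]
width: 0.0007
gripper_force: 0.0
```

```bash
python3 m.py q9
python3 - <<'E'
from h import *
a=cv2.imread('pics/q9.png')[170:310,250:460];b=cams.capture('side')[110:250,150:360,::-1]
cv2.imwrite('pics/c9.png',np.hstack([cv2.resize(x,(395,263),interpolation=cv2.INTER_CUBIC) for x in (a,b)]))
E
```

```text
t 19.45 tcp [0.5391 0.2223 0.0987] yaw 1.1139224435604689 dock [-0.1411  0.0693]
71 [-0.0682 -0.1177]
70 [-0.068 -0.072]
72 [-0.0686 -0.0263]
82 [-0.0243 -0.1178]
80 [-0.0243 -0.0719]
79 [-0.0246 -0.0257]
134 [0.0002 0.0928]
```

View pics/c9.png

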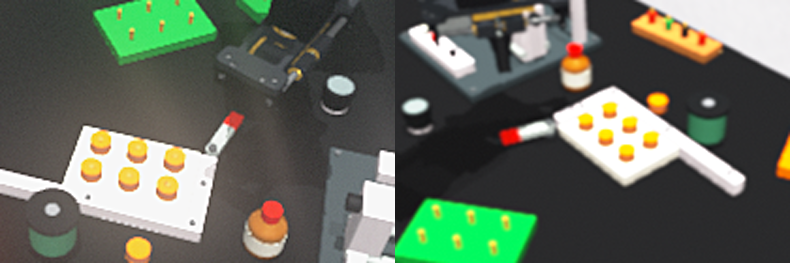

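The fingers are beside the latch's outer side with the bar open, and nothing is disturbed. I descend and sweep round the pivot.

Call:
play_rows(motion=[0, 0.003, 0.04, 0, 0, 0, 0, 0, 0.035, 0, 0, 0, 0, 0, 0.0145, 0, 0, 0, -0.0065, 0, 0, 0, 0, 0, -0.0065, 0, 0, 0, 0, 0, -0.0065, 0, 0, 0, 0, 0, -0.0066, -0.0019, 0, 0, 0, -0.13, -0.0066, -0.0019, 0, 0, 0, -0.13, -0.0066, -0.0019, 0, 0, 0, -0.13, -0.0066, -0.0019, 0, 0, 0, -0.13, -0.0066, -0.0019, 0, 0, 0, -0.13, -0.0066, -0.0019, 0, 0, 0, -0.13, 0, 0, 0, 0, 0, 0])

```text
t: 20.85
position: [0.5181, 0.1654, 0.0107]
tcp_rot: [3.139, 0.001, 1.893]
ft_force: [0.0, -0.5, -0.1]
width: 0.0002
gripper_force: 0.0
```

```bash
cat > l.py <<'E'
from h import *
s=monitor.get_state();P=np.array([.5705,.1657]);y=s['tcp_rot'][2];th=y-1.514
a=np.pi-.057+th;u=np.array([np.cos(a),np.sin(a)]);p=np.array([-u[1],u[0]]);d=np.array(s['position'][:2])-P
print('th',round(th,3),'r',(d@u).round(4),'off',-(d@p).round(4),s['position'])
for n in('scene','side'):
    im=cams.capture(n);c=cams.get_calibration(n);roi=(300,200,400,270) if n=='scene' else (190,150,270,230)
    v,q=np.nonzero(red(im,roi))
    if len(q)>8:
        e=ray(c,q.mean(),v.mean(),.016)-P;t=np.arctan2(e[1],e[0])-np.pi+.057;print(n,len(q),'latch',round((t+np.pi)%(2*np.pi)-np.pi,3),np.linalg.norm(e).round(3))
E
python3 l.py
```

```text
th 0.379 r 0.0498 off 0.0163 [0.51807667 0.16538185 0.01065364]
scene 38 latch 0.463 0.062
side 75 latch 0.494 0.069
```

Call:
play_rows(motion=[-0.0066, -0.0019, 0, 0, 0, -0.13, -0.0066, -0.0019, 0, 0, 0, -0.13, -0.0066, -0.0019, 0, 0, 0, -0.13, -0.0066, -0.0019, 0, 0, 0, -0.13, -0.0066, -0.0019, 0, 0, 0, -0.13, -0.0066, -0.0019, 0, 0, 0, -0.13, -0.0066, -0.0019, 0, 0, 0, -0.13, -0.0066, -0.0019, 0, 0, 0, -0.13, 0, 0, 0, 0, 0, 0])

```text
t: 21.85
position: [0.5431, 0.1198, 0.0095]
tcp_rot: [3.141, 0.001, 2.932]
ft_force: [0.1, -0.7, -0.8]
width: 0.0004
gripper_force: 0.0
```

```bash
python3 l.py
```

```text
th 1.418 r 0.0506 off 0.0172 [0.54309263 0.11981894 0.00945202]
side 33 latch 1.4 0.075
```

Now I close the last part and press until the force rises.

Call:
play_rows(motion=[-0.006, -0.002, 0, 0, 0, -0.12, -0.002, 0, 0, 0, 0, -0.03, -0.001, 0, 0, 0, 0, 0, 0, 0, 0, 0, 0, 0])

```text
t: 22.35
position: [0.5455, 0.1173, 0.0088]
tcp_rot: [-3.141, -0.01, 3.081]
ft_force: [-5.7, 1.3, 4.5]
width: 0.0005
gripper_force: 3.2
```

Call:
play_rows(motion=[-0.001, 0, 0, 0, 0, 0, -0.001, 0, 0, 0, 0, 0, 0, 0, 0, 0, 0, 0])

```text
t: 22.65
position: [0.5457, 0.1173, 0.0088]
tcp_rot: [-3.141, -0.014, 3.081]
ft_force: [-8.4, 0.8, 6.9]
width: 0.0006
gripper_force: 4.5
```

Call:
play_rows(motion=[-0.001, 0, 0, 0, 0, 0, -0.001, 0, 0, 0, 0, 0, 0, 0, 0, 0, 0, 0])

```text
t: 22.95
position: [0.5457, 0.1173, 0.0087]
tcp_rot: [-3.141, -0.018, 3.082]
ft_force: [-10.7, 0.2, 9.7]
width: 0.0004
gripper_force: 5.7
```

Call:
play_rows(motion=[0.04, 0, 0, 0, 0, 0, 0, 0, -0.045, 0, 0, 0, 0, 0, -0.045, 0, 0, 0, 0.05, 0, 0, 0, 0, 0, 0.04, 0, -0.04, 0, 0, 0, 0, 0, 0, 0, 0, 0])

```text
t: 23.55
position: [0.4242, 0.1244, 0.1369]
tcp_rot: [-3.142, -0.002, 3.082]
ft_force: [-0.3, 0.5, -0.4]
width: 0.0005
gripper_force: 0.0
```

```bash
python3 m.py q12; python3 l.py
python3 - <<'E'
from h import *
a=cv2.imread('pics/q12.png')[205:310,245:400];b=cams.capture('side')[135:240,185:340,::-1]
cv2.imwrite('pics/c12.png',np.hstack([cv2.resize(x,(400,271),interpolation=cv2.INTER_CUBIC) for x in (a,b)]))
E
```

```text
t 23.55 tcp [0.4242 0.1244 0.1369] yaw 3.0824523229764718 dock [-0.2502 -0.0349]
71 [-0.0681 -0.1175]
70 [-0.068 -0.072]
71 [-0.0684 -0.0262]
82 [-0.0243 -0.1178]
80 [-0.0243 -0.0719]
79 [-0.0246 -0.0257]
128 [0.0004 0.0931]
th 1.568 r 0.0499 off 0.1399 [0.42790565 0.12417396 0.13617721]
scene 23 latch 1.579 0.057
side 56 latch 1.41 0.068
```

View pics/c12.png

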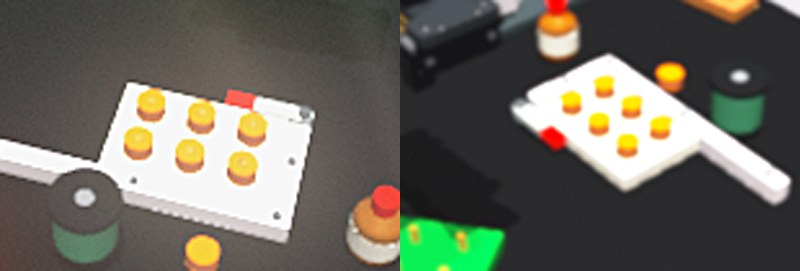

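The latch lies along the carrier's front edge (1.58 rad from the scene view), the carrier hasn't moved, and all six bobbins are seated. I hand it in.

```bash
python3 -c "
from bench import ticket
print(ticket.close_job())"
```

```text
the job is handed in; nothing more can be done
None
```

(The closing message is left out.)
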